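Fetch the stapler from behind the canisters and put them back nested

TASK

The stapler lies at the back of the wooden tray behind three open card canisters. First stand all three canisters side by side on the flat cardboard sheet, leaving the stapler where it is until then; next set the stapler on its feet in the middle of the black rubber mat, lengthwise along it; then put the canisters back upright in the tray as one nest, largest first, the medium one inside it and the small one inside that. Leave the calculator and the tape roll where they are.

Things in the scene. Friction and masses are not known exactly. Their poses are not given: they have to be found in the camera images.
- can_large_mid (a point): the largest (widest, lowest) of three plain brown, round, open-topped card canisters, 68 mm outside diameter, 50 mm tall, walls 2.5 mm, metal-faced bottom 4 mm thick (inside diameter 63 mm); this point is its centre, half-way up on its axis; z along its axis
- can_medium_mid (a point): the middle-sized of three plain brown, round, open-topped card canisters, 52 mm outside diameter, 85 mm tall, walls 2.5 mm, metal-faced bottom 4 mm thick (inside diameter 47 mm); this point is its centre, half-way up on its axis; z along its axis
- can_small_mid (a point): the smallest (narrowest, tallest) of three plain brown, round, open-topped card canisters, 36 mm outside diameter, 120 mm tall, walls 2.5 mm, metal-faced bottom 4 mm thick (inside diameter 31 mm); this point is its centre, half-way up on its axis; z along its axis
- stapler_mid (a point): a red and black desk stapler standing on its base, 135 long x 34 wide (26 wide above 18 mm) x 49 mm tall; this point is its centre, half-way up; x along its length, z up
- tray: a low, open, fixed plywood tray, 166 (x) x 290 (y) mm outside, walls 5 mm thick and 14 mm high, floor 5 mm thick; origin at the centre of its underside, on the table; y along its length, +x to the back, away from the robot. At the start the stapler lies along y near the back wall (about x = +31 mm) and the canisters stand in a row before it (about x = -28 mm, y = -90, 0 and +90 mm), in any order
- sheet: a flat, fixed, plain brown cardboard sheet, 265 (x) x 105 (y) x 4 mm, the side area; origin at the centre of its underside, on the table; x along its length
- mat: a flat, fixed black rubber mat, 165 (x) x 70 (y) x 4 mm; origin at the centre of its underside, on the table; x along its length
- calculator_mid (a point): a pocket calculator lying on the table, 115 x 66 x 14 mm, not to be disturbed; this point is its centre
- tape_roll_mid (a point): a roll of red tape lying on the table, 72 mm diameter, 25 mm high, not to be disturbed; this point is its centre
There are look-alikes about, which are no part of the job. Leave any purple look-alike of the part that bears can_small_mid alone.

How it is judged:
By the outcome, as a careful person would: the job done as asked, in the order asked, and still so for the second after the job is handed in, with the robot touching nothing.
It also fails if it takes over 138 s, if anything falls off the work surface, if the arm or the gripper's body presses on something with over 40 N, if the wrist force passes 120 N, or if a joint passes its speed limit or range.

ROBOT

A 6-joint arm with a two-finger parallel gripper is mounted at the origin on a cart in front of the work surface, level with it; the furniture and walls round the work are solid. World frame = base frame: x ahead of the robot, y to its left, z up, the work surface at z = 0. Lengths are in m, angles in rad, forces in N, time in s.
With the tool pointing down it reaches from about 0.35 to 0.875 m from the base axis. Payload 4.2 kg.
Tool frame: the origin (TCP) lies between the finger pads; the fingertips stand robot.tip_extent ahead of it and the grasp point (between the pads) lies 2 mm behind it (robot.tip_extent is the distance from the TCP to the fingertips, in m); z points along the fingers, y is the line along which they close (so a half turn about z gives the same grasp; the last joint's range is limited). The gripper opens to 87 mm and grips with 3 to 60 N. Pads are 19 mm wide; open, the fingers measure 117 mm over their backs; the gripper's body (75 mm by 190 mm) begins 51 mm behind the grasp point.
Start: joints at [1.51, 0.385, 0.008, 0, -1.194, -0.259], TCP at [0.196, 0.593, 0.24] pointing down, gripper open.
Joint ranges: [-3.14, 3.14], [-1.21, 2.06], [-1.07, 1.41], [-3.16, 2.05], [-2.99, -0.16], [-3.1, 3.1]. Speed limits (rad/s): [2.79, 2.79, 3.14, 3.14, 3.14, 3.14].

INTERFACE

Orientations are given as a unit quaternion [x, y, z, w].
In Python, from workcell import monitor, capture, robot, regions_of, place_of gives the robot as it stands. The module is installed in compiled form; this text tells all that it offers.
- The arm moves only by the tool play_rows, never from a script. Its argument "commands" is a list of rows, each an object with "delta_pos": the shift along the world's x, y, z in units of 40 mm (1.0 is 40 mm), a list of three; "spin": the turn about the world's z in units of 5 degrees (1.0 is 5 degrees). In form: [{"delta_pos": [dx, dy, dz], "spin": spin}, ...]. A call has 1 to 8 rows; each row is the pose to reach, as a shift and turn from the pose commanded when the call began; what a row does not reach only later rows make up. A row lasts 1/10 s, in which the tool goes at most 50 mm and 8.59 degrees, less where a joint would pass 70% of its speed; a pose out of reach is approached as far as the arm can. A call with a gripper value outside its range is refused whole. "jaw" is the finger opening in mm, from 0 to 87, set as the call begins (left out, the last holds). The fingers move at their own pace and stop on an object; the grip force is fixed at half the most. Time passes only in rows, so rows that repeat a pose let the fingers close. It gives the time, the measured TCP pose, the force, the opening and the grip force at its end, in the units of the state.
- monitor.observe(): the state, without advancing time (a new reading comes with each control period).
- capture(name): name is "scene" or "top" or "wrist"; returns a dict with "pixels" (420x560x3 uint8, blue, green, red), "range_z" (420x560 float32, m along the optical axis (not along the pixel's ray), 0 where there is no reading), "camera_matrix" (3x3 intrinsics, pixels), "pose" (4x4, takes a point from camera to world coordinates). Camera axes: x right, y down, z forward; pixel columns grow to the right and rows downward; lengths in m; the calibration is good to about 2 mm. A picture is of the moment at which its call begins.
- robot.sign_off(): hands the job in; it is judged then, once.
Trained networks look in the newest picture that a camera, given by its name, has taken for a name from the list of things; names that differ only in an ending like _2 or _b are one class to them, and where a whole thing is asked for, a point or a joint stands for the part that bears it (a point fixed in the world has none). Each returns a list of dicts, best first, with "score" (0 to 1); they miss things now and then, are a little off and sometimes report something else, mostly with a low value. They report only what shows in the picture. A call takes as long as a camera call. They do not tell look-alikes from the thing itself.
- regions_of(target, camera): "region" (420x560 bool, what is visible of it) and "box" ([left, top, width, height] in pixels, round what is visible of it).
- place_of(target, camera): "at" ([column, row] in pixels: a listed point, or the origin of a listed thing).
The state is a dict: "clock": time; "joint_pos": joint angles; "joint_velocities": joint speeds; "tau": joint torques, N m; "tool_pos": TCP position; "tool_rot": TCP orientation; "ft_force": force on the tool from outside, world axes, zero at the start; "ft_torque": the same for the moment, N m; "width": finger opening in m; "grip_force": force on a finger pad.
Only numpy, scipy, OpenCV 4.12 (cv2) and the standard library are available. Lean on these libraries where they do the work, as an engineer would, in place of code of your own. Each camera call takes 0.05 s, during which the arm holds its last target. There are 200 camera calls.

## Working session

There is one attempt and no reset: what is moved stays moved. The work goes in short steps, Python scripts to look and compute and a tool call to move; the robot and the scene stay as the last step left them, time stands still between calls to the robot, and variables do not carry over. Pictures are saved under pics/ and viewed, at most 14 in all, crops included, and the job is handed in when it is done.

Besides the shell and the picture viewer there is one more tool, called after "Call:" by a JSON object that holds its "op" and its "data", one argument or row to a line. play_rows: Moves the arm, as the interface text tells. Its arguments: {"type":"object","properties":{"commands":{"type":"array","items":{"type":"object","properties":{"delta_pos":{"type":"array","items":{"type":"number"}},"spin":{"type":"number"}}}},"jaw":{"type":"number"}},"required":["commands"]}

```bash
mkdir -p pics
cat > h.py <<'E'
import numpy as np,cv2
from workcell import monitor,capture,robot,regions_of,place_of
def world(c,u,v,z=None):
    "pixel -> world by depth, or by plane z"
    K=c['camera_matrix'];P=c['pose'];r=np.linalg.inv(K)@[u,v,1]
    if z is None:
        d=c['range_z'][int(round(v)),int(round(u))]
    else:
        w=P[:3,:3]@r; d=(z-P[2,3])/w[2]
    return P[:3,:3]@(r*d)+P[:3,3]
def cloud(c):
    K=c['camera_matrix'];P=c['pose'];h,w=c['range_z'].shape
    u,v=np.meshgrid(np.arange(w),np.arange(h))
    r=np.stack([(u-K[0,2])/K[0,0],(v-K[1,2])/K[1,1],np.ones_like(u)],-1)*c['range_z'][...,None]
    return r@P[:3,:3].T+P[:3,3]
E
python3 - <<'E'
from h import *
np.set_printoptions(precision=4,suppress=True)
s=monitor.observe();print(s['clock'],s['tool_pos'],s['tool_rot'],s['width'],robot.tip_extent)
for n in('scene','top'):
    c=capture(n);cv2.imwrite(f'pics/{n}0.png',c['pixels']);print(n,c['pose'][:3,3])
    C=cloud(c)
    for t in ['can_large_mid','can_medium_mid','can_small_mid','stapler_mid','tray','sheet','mat','calculator_mid','tape_roll_mid']:
        for r in regions_of(t,n)[:4]:
            p=C[r['region']&(c['range_z']>0)];
            print(t,round(r['score'],2),r['box'],np.median(p,0) if len(p) else '',np.percentile(p[:,2],97) if len(p) else '')
        print('   at',[(np.round(q['at']),round(q['score'],2)) for q in place_of(t,n)[:3]])
E
```

```text
0.0 [0.1963 0.5928 0.2385] [ 0.9872 -0.1593 -0.0001  0.0011] 0.08702274965306504 0.017
scene [-0.1955 -0.9368  0.6405]
can_large_mid 0.53 [263.8, 213.5, 24.4, 27.5] [ 0.496  -0.0939  0.0407] 0.05621828741144
   at [(array([277., 225.]), 0.7)]
can_medium_mid 0.56 [231.0, 189.6, 19.1, 32.8] [0.4657 0.0561 0.0535] 0.08954773312159564
   at [(array([237., 203.]), 0.77)]
can_small_mid 0.88 [250.7, 187.8, 13.3, 38.5] [ 0.4745 -0.028   0.0734] 0.12345939937067099
can_small_mid 0.72 [271.4, 221.4, 17.3, 45.6] [ 0.396  -0.2284  0.0626] 0.11927392197258978
can_small_mid 0.25 [263.8, 186.4, 17.5, 14.6] [0.672  0.1452 0.0183] 0.02627799076277284
   at [(array([257., 209.]), 0.92), (array([277., 246.]), 0.8)]
stapler_mid 0.51 [264.4, 202.3, 29.8, 26.7] [ 0.5382 -0.0333  0.0452] 0.05526389407020997
   at [(array([278., 212.]), 0.56)]
tray 0.89 [218.9, 202.4, 93.4, 45.9] [ 0.4737 -0.0542  0.0052] 0.014990044699838318
   at [(array([266., 225.]), 0.61), (array([257., 209.]), 0.56)]
sheet 0.67 [179.7, 180.4, 69.4, 24.1] [0.4955 0.3008 0.0036] 0.006106882293210789
   at []
mat 0.64 [304.3, 246.1, 52.7
[... 1589 characters left out ...]
[261., 219.]), 0.96), (array([166., 221.]), 0.58)]
sheet 0.62 [148.4, 180.1, 34.2, 80.1] [0.5052 0.3034 0.0034] 0.008303228390962158
sheet 0.22 [390.8, 217.5, 23.6, 27.7] [ 0.45   -0.4779  0.0125] 0.01773355649637919
   at [(array([166., 221.]), 0.66)]
mat 0.86 [337.3, 189.9, 33.5, 53.4] [ 0.501  -0.3186  0.004 ] 0.009013938001096643
mat 0.53 [254.0, 217.2, 12.1, 14.1] [ 0.4836 -0.0161  0.068 ] 0.1270637624136711
mat 0.15 [392.7, 214.8, 20.4, 31.7] [ 0.4524 -0.4782  0.0126] 0.017749123512858945
   at [(array([348., 214.]), 0.93)]
calculator_mid 0.57 [393.0, 213.7, 23.6, 32.4] [ 0.4499 -0.4783  0.0125] 0.01773729258033433
   at [(array([402., 234.]), 0.62)]
   at [(array([208., 172.]), 0.63)]
```

Run:
```python
import cv2,numpy as np
a=cv2.imread('pics/top0.png')[160:290,130:440];b=cv2.imread('pics/scene0.png')[160:330,160:410]
a=cv2.resize(a,(700,294),interpolation=3);b=cv2.resize(b,(441,300),interpolation=3)
o=np.zeros((594,700,3),np.uint8);o[:294]=a;o[294:,:441]=b
cv2.imwrite('pics/v1.png',o)
```

```text
(no output)
```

View pics/v1.png

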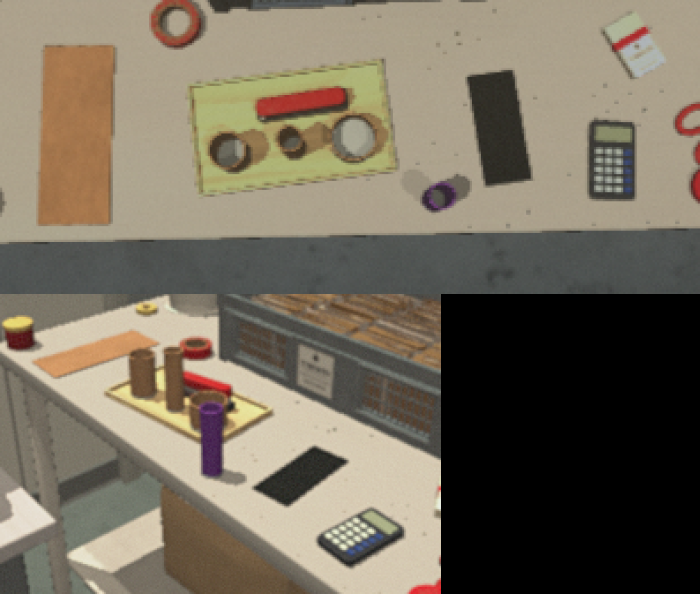

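The purple tube at top (324,247) is a look-alike and stays put. The brown small canister is the middle one at top (260,224). The medium is on the left at (232,227), the large on the right at (290,221), and the stapler at (263,205). The only tape roll on the table that looks right is at (208,170).

```bash
cat > m.py <<'E'
from h import *
np.set_printoptions(precision=4,suppress=True)
def rect(t,n,c,z=None):
    r=regions_of(t,n)
    if not r: print(t,'none');return
    C=cloud(c);m=r[0]['region']&(c['range_z']>0)
    p=C[m]
    if z is not None: # project mask pixels onto plane z
        p=np.array([world(c,u,v,z) for v,u in np.argwhere(m)])
    (x,y),(w,h),a=cv2.minAreaRect((p[:,:2]*1000).astype(np.float32))
    print(t,n,round(r[0]['score'],2),'c',round(x,1),round(y,1),'size',round(w,1),round(h,1),'ang',round(a,1),'zmed',np.median(p[:,2]).round(4))
E
python3 - <<'E'
from m import *
c=capture('top')
for t,z in [('tray',.01),('sheet',.004),('mat',.004),('stapler_mid',.054)]: rect(t,'top',c,z)
for t,z in[('tray',.03),('sheet',.002),('mat',.002),('stapler_mid',.0295),('can_small_mid',.065),('can_medium_mid',.0475),('can_large_mid',.03),('calculator_mid',.007)]:
    for q in place_of(t,'top')[:2]:print(t,world(c,*q['at'],z))
s=capture('scene')
C=cloud(s)
print(regions_of('can_small_mid','scene')[0]['box'])
w=capture('wrist');cv2.imwrite('pics/w0.png',w['pixels']);print(w['pose'])
C=cloud(c); z=C[...,2]
print('tall behind x>.6:',C[(z>.08)&(C[...,0]>.55)&(abs(C[...,1])<.5)][:, 0].min(), )
E
```

```text
tray top 0.58 c 510.8 -13.6 size 167.1 293.0 ang 6.1 zmed 0.01
sheet top 0.96 c 506.8 301.4 size 108.6 268.2 ang 89.7 zmed 0.004
mat top 0.98 c 503.8 -317.5 size 164.9 71.7 ang 6.8 zmed 0.004
stapler_mid top 0.94 c 536.3 -31.6 size 35.0 129.9 ang 7.3 zmed 0.054
tray [ 0.5064 -0.0137  0.03  ]
sheet [0.5043 0.2974 0.002 ]
mat [ 0.5076 -0.3213  0.002 ]
stapler_mid [ 0.5441 -0.026   0.0295]
can_small_mid [ 0.4038 -0.22    0.065 ]
can_small_mid [ 0.481  -0.0227  0.065 ]
can_medium_mid [0.4695 0.0667 0.0475]
can_large_mid [ 0.4895 -0.1054  0.03  ]
calculator_mid [ 0.4473 -0.4782  0.007 ]
[272.5, 224.9, 13.6, 42.6]
[[-0.3143 -0.9166 -0.247   0.2626]
 [-0.9493  0.3039  0.0803  0.5727]
 [ 0.0015  0.2598 -0.9657  0.3835]
 [ 0.      0.      0.      1.    ]]
tall behind x>.6: 0.6803828192896849
```

Call:
{"op": "play_rows", "data": {
  "commands": [
    {"delta_pos": [1.5, -3.5, 2], "spin": 0},
    {"delta_pos": [5, -10, 2], "spin": 0},
    {"delta_pos": [5.5, -15, 2], "spin": 2},
    {"delta_pos": [5.5, -15, 2], "spin": 2},
    {"delta_pos": [5.5, -15, 2], "spin": 2},
    {"delta_pos": [5.5, -15, 2], "spin": 2},
    {"delta_pos": [5.5, -15, 2], "spin": 2},
    {"delta_pos": [5.5, -15, 2], "spin": 2}
  ]
}}

```text
clock: 3.5
tool_pos: [0.335, 0.2245, 0.2976]
tool_rot: [0.997, -0.072, 0.0, -0.001]
ft_force: [0.9, 0.0, -0.0]
width: 0.0867
grip_force: 0.0
```

Call:
{"op": "play_rows", "data": {
  "commands": [
    {"delta_pos": [3, -6, 0.1], "spin": 2.9},
    {"delta_pos": [3, -6, 0.1], "spin": 2.9},
    {"delta_pos": [3, -6, 0.1], "spin": 2.9},
    {"delta_pos": [3, -6, 0.1], "spin": 2.9},
    {"delta_pos": [3, -6, 0.1], "spin": 2.9},
    {"delta_pos": [3, -6, 0.1], "spin": 2.9},
    {"delta_pos": [3, -6, 0.1], "spin": 2.9},
    {"delta_pos": [3, -6, 0.1], "spin": 2.9}
  ]
}}

```text
clock: 4.3
tool_pos: [0.4549, -0.0143, 0.3008]
tool_rot: [0.999, 0.053, -0.0, -0.0]
ft_force: [-0.2, 1.0, -0.9]
width: 0.0868
grip_force: 0.0
```

```bash
cat >> m.py <<'E'
from scipy.optimize import least_squares
def circ(c,xy,z,R,tol=.006):
    "fit rim circle: points near height z within 1.3R+8mm of xy"
    C=cloud(c);m=(abs(C[...,2]-z)<tol)&(np.hypot(C[...,0]-xy[0],C[...,1]-xy[1])<R+.025)&(c['range_z']>0)
    p=C[m]
    if len(p)<20: return None,len(p)
    f=least_squares(lambda q:np.hypot(p[:,0]-q[0],p[:,1]-q[1])-(R-.00125),xy,loss='soft_l1',f_scale=.001)
    return f.x,len(p),round(float(np.sqrt(np.median(f.fun**2))*1000),1),np.median(p[:,2]).round(4)
E
python3 - <<'E'
from m import *
s=monitor.observe();print(s['clock'],s['tool_pos'],s['tool_rot'])
w=capture('wrist');cv2.imwrite('pics/w1.png',w['pixels']);print(w['pose'][:3,3])
print('S',circ(w,(.48,-.023),.125,.018));print('M',circ(w,(.469,.067),.09,.026));print('L',circ(w,(.489,-.105),.055,.034))
rect('tray','wrist',w,.012);rect('stapler_mid','wrist',w,.054);rect('stapler_mid','wrist',w)
E
```

```text
4.3 [ 0.4549 -0.0143  0.3008] [ 0.9986  0.0527 -0.0003 -0.    ]
[ 0.5243 -0.0052  0.4447]
S (array([ 0.4787, -0.0123]), 406, 0.8, np.float64(0.124))
M (array([0.469 , 0.0754]), 528, 0.8, np.float64(0.0888))
L (array([ 0.4884, -0.0981]), 717, 0.9, np.float64(0.0538))
tray wrist 0.82 c 507.7 -7.9 size 166.9 291.2 ang 6.1 zmed 0.012
stapler_mid wrist 0.73 c 538.6 -24.6 size 31.2 126.5 ang 7.2 zmed 0.054
stapler_mid wrist 0.73 c 539.8 -25.3 size 34.9 132.9 ang 6.5 zmed 0.047
```

View pics/w1.png

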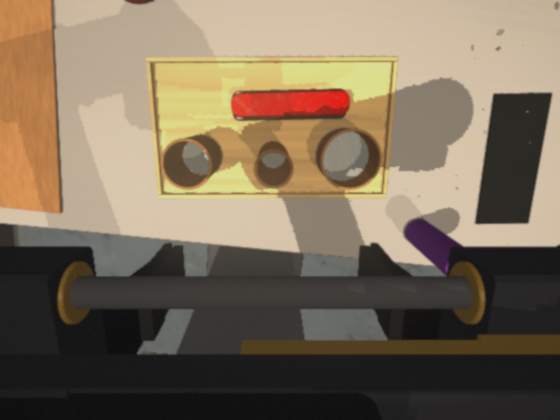

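Image shows the medium at (188,162), small at (273,167), large at (349,157), stapler at (290,103) and the purple look-alike at (433,243). I'm going above the small one.

Call:
{"op": "play_rows", "data": {
  "commands": [
    {"delta_pos": [0.6, 0.05, -1], "spin": 0},
    {"delta_pos": [0.6, 0.05, -2], "spin": 0},
    {"delta_pos": [0.6, 0.05, -2.5], "spin": 0},
    {"delta_pos": [0.6, 0.05, -2.5], "spin": 0}
  ],
  "jaw": 65
}}

```text
clock: 4.9
tool_pos: [0.4767, -0.011, 0.1982]
tool_rot: [0.998, 0.055, -0.004, 0.001]
ft_force: [0.2, -0.7, 0.7]
width: 0.0672
grip_force: 0.0
```

Run:
```python
from m import *
s=monitor.observe();print(s['clock'],s['tool_pos'],s['tool_rot'])
w=capture('wrist');cv2.imwrite('pics/w2.png',w['pixels'])
print('S',circ(w,(.48,-.015),.124,.018));print('M',circ(w,(.469,.073),.09,.026));print('L',circ(w,(.489,-.1),.055,.034))
```

```text
4.9 [ 0.4767 -0.011   0.1982] [ 0.9985  0.0547 -0.0036  0.0006]
S (array([ 0.479 , -0.0122]), 888, 0.8, np.float64(0.1239))
M (array([0.4692, 0.0753]), 1029, 0.7, np.float64(0.0888))
L (array([ 0.4888, -0.0979]), 1370, 1.1, np.float64(0.0536))
```

View pics/w2.png

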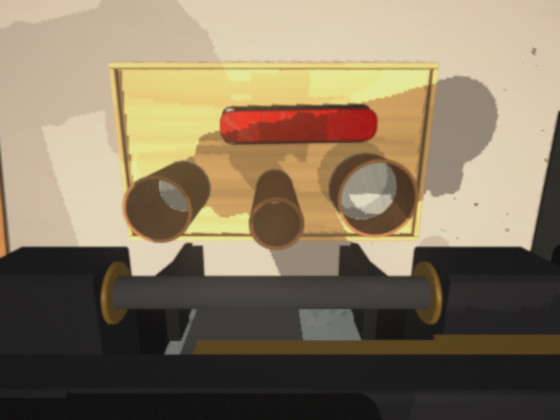

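Confirmed: the brown small canister is at (276,222), between the fingers. The rim height matches.

Call:
{"op": "play_rows", "data": {
  "commands": [
    {"delta_pos": [0.05, -0.03, -0.8], "spin": 0},
    {"delta_pos": [0.05, -0.03, -1.6], "spin": 0},
    {"delta_pos": [0.05, -0.03, -2.15], "spin": 0},
    {"delta_pos": [0.05, -0.03, -2.15], "spin": 0}
  ]
}}

```text
clock: 5.35
tool_pos: [0.4802, -0.0124, 0.1143]
tool_rot: [0.999, 0.054, -0.001, 0.0]
ft_force: [-1.6, 0.2, 1.3]
width: 0.0648
grip_force: 0.0
```

Call:
{"op": "play_rows", "data": {
  "commands": [
    {"delta_pos": [0, 0, 0]},
    {"delta_pos": [0, 0, 0]},
    {"delta_pos": [0, 0, 0]},
    {"delta_pos": [0, 0, 0]},
    {"delta_pos": [0, 0, 0]},
    {"delta_pos": [0, 0, 0]}
  ],
  "jaw": 20
}}

```text
invalid input at $.commands[0]: expected keys delta_pos, spin
```

Call:
{"op": "play_rows", "data": {
  "commands": [
    {"delta_pos": [0, 0, 0], "spin": 0},
    {"delta_pos": [0, 0, 0], "spin": 0},
    {"delta_pos": [0, 0, 0], "spin": 0},
    {"delta_pos": [0, 0, 0], "spin": 0},
    {"delta_pos": [0, 0, 0], "spin": 0},
    {"delta_pos": [0, 0, 0], "spin": 0}
  ],
  "jaw": 20
}}

```text
clock: 5.95
tool_pos: [0.4816, -0.0128, 0.1158]
tool_rot: [0.999, 0.054, 0.001, 0.0]
ft_force: [-0.6, -0.8, 3.1]
width: 0.0357
grip_force: 30.0
```

Call:
{"op": "play_rows", "data": {
  "commands": [
    {"delta_pos": [0, 0, 0.8], "spin": 0},
    {"delta_pos": [0, 0, 1.8], "spin": 0},
    {"delta_pos": [0, 0, 2.8], "spin": 0},
    {"delta_pos": [0.5, 0.8, 2.8], "spin": 0},
    {"delta_pos": [0.8, 1.8, 2.8], "spin": -1.2},
    {"delta_pos": [1.1, 2.8, 2.8], "spin": -1.2},
    {"delta_pos": [1.4, 3.8, 2.8], "spin": -1.2},
    {"delta_pos": [1.7, 4.8, 2.8], "spin": -1.2}
  ]
}}

```text
clock: 6.75
tool_pos: [0.5488, 0.1808, 0.2266]
tool_rot: [1.0, 0.001, -0.0, 0.0]
ft_force: [1.2, -0.0, -0.0]
width: 0.0357
grip_force: 30.0
```

Call:
{"op": "play_rows", "data": {
  "commands": [
    {"delta_pos": [0.3, 1, 0], "spin": 0},
    {"delta_pos": [0.6, 2, 0], "spin": 0},
    {"delta_pos": [0.7, 3, 0], "spin": 0},
    {"delta_pos": [0.7, 3, -0.5], "spin": 0},
    {"delta_pos": [0.7, 3, -1.2], "spin": 0},
    {"delta_pos": [0.7, 3, -1.7], "spin": 0},
    {"delta_pos": [0.7, 3, -1.7], "spin": 0}
  ]
}}

```text
clock: 7.45
tool_pos: [0.5747, 0.298, 0.1547]
tool_rot: [1.0, 0.001, -0.004, 0.002]
ft_force: [-0.1, -0.7, -0.9]
width: 0.0355
grip_force: 30.0
```

Run:
```python
from m import *
s=monitor.observe();print(s['clock'],s['tool_pos'],s['tool_rot'],s['ft_force'])
w=capture('wrist');cv2.imwrite('pics/w3.png',w['pixels'])
C=cloud(w);m=(C[...,2]<.012)&(C[...,2]>-.01);p=C[m&(w['range_z']>0)]
rect('sheet','wrist',w,.004)
c=capture('top');rect('sheet','top',c,.004)
```

```text
7.45 [0.5747 0.298  0.1547] [ 1.      0.0013 -0.0038  0.0024] [-0.0857 -0.7245 -0.8937]
sheet wrist 0.87 c 536.2 308.2 size 105.2 205.8 ang 89.7 zmed 0.004
sheet top 0.97 c 504.3 301.5 size 256.2 103.7 ang 0.3 zmed 0.004
```

Call:
{"op": "play_rows", "data": {
  "commands": [
    {"delta_pos": [0, 0.15, -0.4], "spin": 0},
    {"delta_pos": [0, 0.15, -0.8], "spin": 0},
    {"delta_pos": [0, 0.15, -0.95], "spin": 0},
    {"delta_pos": [0, 0.15, -1], "spin": 0},
    {"delta_pos": [0, 0.15, -1], "spin": 0},
    {"delta_pos": [0, 0.15, -1], "spin": 0}
  ]
}}

```text
clock: 8.25
tool_pos: [0.5775, 0.3055, 0.1202]
tool_rot: [1.0, 0.002, 0.001, -0.001]
ft_force: [0.3, -0.1, -0.4]
width: 0.0358
grip_force: 30.0
```

Call:
{"op": "play_rows", "data": {
  "commands": [
    {"delta_pos": [0, 0, -0.06], "spin": 0},
    {"delta_pos": [0, 0, -0.12], "spin": 0},
    {"delta_pos": [0, 0, -0.12], "spin": 0}
  ]
}}

```text
clock: 8.55
tool_pos: [0.5773, 0.3054, 0.1149]
tool_rot: [1.0, 0.002, 0.001, -0.0]
ft_force: [-0.6, -0.4, 2.1]
width: 0.0354
grip_force: 30.0
```

Call:
{"op": "play_rows", "data": {
  "commands": [
    {"delta_pos": [0, 0, 0], "spin": 0},
    {"delta_pos": [0, 0, 0], "spin": 0},
    {"delta_pos": [0, 0, 0], "spin": 0},
    {"delta_pos": [0, 0, 0.4], "spin": 0},
    {"delta_pos": [0, 0, 1.2], "spin": 0},
    {"delta_pos": [0, 0, 2.2], "spin": 0},
    {"delta_pos": [0, 0, 2.6], "spin": 0},
    {"delta_pos": [0, 0, 2.6], "spin": 0}
  ],
  "jaw": 65
}}

```text
clock: 9.35
tool_pos: [0.5782, 0.3061, 0.2218]
tool_rot: [1.0, 0.002, 0.003, -0.002]
ft_force: [-0.3, 0.5, -0.4]
width: 0.0651
grip_force: 0.0
```

Run:
```python
from m import *
s=monitor.observe();print(s['clock'],s['tool_pos'],s['tool_rot'],s['ft_force'])
w=capture('wrist');cv2.imwrite('pics/w4.png',w['pixels'])
print('S',circ(w,(.577,.305),.123,.018));
```

```text
9.35 [0.5782 0.3061 0.2218] [ 1.      0.0017  0.0028 -0.002 ] [-0.271   0.5243 -0.4398]
S (array([0.5746, 0.3061]), 720, 0.8, np.float64(0.1229))
```

Call:
{"op": "play_rows", "data": {
  "commands": [
    {"delta_pos": [-0.4, -1, 0], "spin": 0},
    {"delta_pos": [-0.9, -2, 0], "spin": 1.2},
    {"delta_pos": [-1.4, -3, 0], "spin": 1.2},
    {"delta_pos": [-1.9, -4, 0], "spin": 1.2},
    {"delta_pos": [-2.3, -5, 0], "spin": 1.2},
    {"delta_pos": [-2.7, -5.75, -0.3], "spin": 1.2},
    {"delta_pos": [-2.7, -5.75, -1], "spin": 1.2},
    {"delta_pos": [-2.7, -5.75, -1], "spin": 1.2}
  ],
  "jaw": 80
}}

```text
clock: 10.2
tool_pos: [0.4653, 0.0731, 0.1742]
tool_rot: [0.999, 0.053, -0.005, 0.001]
ft_force: [-0.0, -0.1, -0.1]
width: 0.0799
grip_force: 0.0
```

Run:
```python
from m import *
s=monitor.observe();print(s['clock'],s['tool_pos'],s['tool_rot'],s['ft_force'])
w=capture('wrist')
print('M',circ(w,(.469,.075),.089,.026));
```

```text
10.2 [0.4653 0.0731 0.1742] [ 0.9986  0.0526 -0.0048  0.0014] [-0.0303 -0.0968 -0.1345]
M (array([0.4693, 0.076 ]), 1211, 0.8, np.float64(0.0888))
```

Call:
{"op": "play_rows", "data": {
  "commands": [
    {"delta_pos": [0.02, 0, -1], "spin": 0},
    {"delta_pos": [0.02, 0, -2], "spin": 0},
    {"delta_pos": [0.02, 0, -2.5], "spin": 0},
    {"delta_pos": [0.02, 0, -2.5], "spin": 0},
    {"delta_pos": [0.02, 0, -2.5], "spin": 0}
  ]
}}

```text
clock: 10.75
tool_pos: [0.4709, 0.0761, 0.0788]
tool_rot: [0.999, 0.055, 0.0, 0.0]
ft_force: [-0.1, -0.2, 0.5]
width: 0.08
grip_force: 0.0
```

Call:
{"op": "play_rows", "data": {
  "commands": [
    {"delta_pos": [0, 0, 0], "spin": 0},
    {"delta_pos": [0, 0, 0], "spin": 0},
    {"delta_pos": [0, 0, 0], "spin": 0},
    {"delta_pos": [0, 0, 0], "spin": 0},
    {"delta_pos": [0, 0, 0], "spin": 0}
  ],
  "jaw": 35
}}

```text
clock: 11.25
tool_pos: [0.4699, 0.0753, 0.0787]
tool_rot: [0.999, 0.054, 0.0, -0.0]
ft_force: [-0.6, -0.4, 2.1]
width: 0.0507
grip_force: 30.0
```

Call:
{"op": "play_rows", "data": {
  "commands": [
    {"delta_pos": [0, 0, 0.6], "spin": 0},
    {"delta_pos": [0, 0, 1.2], "spin": 0},
    {"delta_pos": [0.1, 1, 1.2], "spin": -1.2},
    {"delta_pos": [0.3, 2, 1.2], "spin": -1.2},
    {"delta_pos": [0.5, 3, 1.2], "spin": -1.2},
    {"delta_pos": [0.6, 4, 1.2], "spin": -1.2},
    {"delta_pos": [0.7, 5, 1.2], "spin": -1.2},
    {"delta_pos": [0.75, 5.75, 1], "spin": -1.2}
  ]
}}

```text
clock: 12.05
tool_pos: [0.5005, 0.3081, 0.119]
tool_rot: [1.0, 0.002, 0.001, -0.001]
ft_force: [0.5, -0.4, -0.5]
width: 0.0505
grip_force: 30.0
```

Call:
{"op": "play_rows", "data": {
  "commands": [
    {"delta_pos": [0, 0, -0.3], "spin": 0},
    {"delta_pos": [0, 0, -0.8], "spin": 0},
    {"delta_pos": [0, 0, -0.95], "spin": 0},
    {"delta_pos": [0, 0, -1], "spin": 0},
    {"delta_pos": [0, 0, -1.02], "spin": 0},
    {"delta_pos": [0, 0, -1.02], "spin": 0}
  ]
}}

```text
clock: 12.65
tool_pos: [0.5, 0.3051, 0.0778]
tool_rot: [1.0, 0.001, 0.0, -0.0]
ft_force: [0.3, -0.4, -0.3]
width: 0.0508
grip_force: 30.0
```

Release, rise, and head towards the large canister.

Call:
{"op": "play_rows", "data": {
  "commands": [
    {"delta_pos": [0, 0, -0.02], "spin": 0},
    {"delta_pos": [0, 0, -0.02], "spin": 0},
    {"delta_pos": [0, 0, -0.02], "spin": 0},
    {"delta_pos": [0, 0, 0.4], "spin": 0},
    {"delta_pos": [0, 0, 1.2], "spin": 0},
    {"delta_pos": [0, 0, 2], "spin": 0},
    {"delta_pos": [0, 0, 2.5], "spin": 0},
    {"delta_pos": [0, 0, 2.5], "spin": 0}
  ],
  "jaw": 80
}}

```text
clock: 13.45
tool_pos: [0.5013, 0.3066, 0.1813]
tool_rot: [1.0, 0.002, 0.003, -0.003]
ft_force: [0.0, 0.4, 0.5]
width: 0.08
grip_force: 0.0
```

Run:
```python
from m import *
s=monitor.observe();print(s['clock'],s['tool_pos'],s['tool_rot'],s['ft_force'])
w=capture('wrist')
print('S',circ(w,(.575,.306),.123,.018));
print('M',circ(w,(.5,.306),.088,.026));
```

```text
13.45 [0.5013 0.3066 0.1813] [ 1.      0.0018  0.0031 -0.0026] [0.0187 0.3975 0.5114]
S (array([0.5738, 0.3062]), 1165, 0.8, np.float64(0.123))
M (array([0.4994, 0.3062]), 1106, 0.8, np.float64(0.0879))
```

Call:
{"op": "play_rows", "data": {
  "commands": [
    {"delta_pos": [0, -1.1, 0], "spin": 0},
    {"delta_pos": [0, -2.3, 0], "spin": 1.2},
    {"delta_pos": [0, -3.5, 0], "spin": 1.2},
    {"delta_pos": [0, -4.7, 0], "spin": 1.2},
    {"delta_pos": [0, -5.9, 0], "spin": 1.2},
    {"delta_pos": [0, -7.1, 0], "spin": 1.2},
    {"delta_pos": [-0.28, -8.3, 0], "spin": 1.2},
    {"delta_pos": [-0.28, -9.3, 0], "spin": 1.2}
  ],
  "jaw": 87
}}

```text
clock: 14.3
tool_pos: [0.486, -0.0689, 0.1759]
tool_rot: [0.999, 0.053, -0.002, -0.0]
ft_force: [1.0, 0.3, 0.7]
width: 0.087
grip_force: 0.0
```

Call:
{"op": "play_rows", "data": {
  "commands": [
    {"delta_pos": [0, -0.77, -0.7], "spin": 0},
    {"delta_pos": [0, -0.77, -1.3], "spin": 0},
    {"delta_pos": [0, -0.77, -1.3], "spin": 0},
    {"delta_pos": [0, -0.77, -1.3], "spin": 0}
  ]
}}

```text
clock: 14.7
tool_pos: [0.4882, -0.0976, 0.1248]
tool_rot: [0.999, 0.054, -0.001, 0.0]
ft_force: [0.2, -0.2, 1.4]
width: 0.0872
grip_force: 0.0
```

Run:
```python
from m import *
s=monitor.observe();print(s['clock'],s['tool_pos'],s['tool_rot'],s['ft_force'])
w=capture('wrist')
print('L',circ(w,(.4885,-.098),.054,.034));
rect('stapler_mid','wrist',w,.053)
```

```text
14.7 [ 0.4882 -0.0976  0.1248] [ 0.9985  0.0541 -0.0011  0.0002] [ 0.2462 -0.1577  1.4392]
L (array([ 0.4893, -0.0982]), 2355, 1.3, np.float64(0.0534))
stapler_mid wrist 0.78 c 542.1 -29.0 size 28.8 125.8 ang 7.2 zmed 0.053
```

Call:
{"op": "play_rows", "data": {
  "commands": [
    {"delta_pos": [0, 0, -0.6], "spin": 0},
    {"delta_pos": [0, 0, -1.2], "spin": 0},
    {"delta_pos": [0, 0, -1.7], "spin": 0},
    {"delta_pos": [0, 0, -2.05], "spin": 0},
    {"delta_pos": [0, 0, -2.05], "spin": 0}
  ]
}}

```text
clock: 15.3
tool_pos: [0.4881, -0.0968, 0.0428]
tool_rot: [0.999, 0.055, -0.001, 0.0]
ft_force: [-0.8, 0.8, 0.2]
width: 0.0867
grip_force: 0.0
```

Call:
{"op": "play_rows", "data": {
  "commands": [
    {"delta_pos": [0, 0, 0], "spin": 0},
    {"delta_pos": [0, 0, 0], "spin": 0},
    {"delta_pos": [0, 0, 0], "spin": 0},
    {"delta_pos": [0, 0, 0], "spin": 0}
  ],
  "jaw": 50
}}

```text
clock: 15.7
tool_pos: [0.4895, -0.0975, 0.0446]
tool_rot: [0.999, 0.054, 0.001, 0.0]
ft_force: [0.1, 1.5, 4.7]
width: 0.0683
grip_force: 30.0
```

Call:
{"op": "play_rows", "data": {
  "commands": [
    {"delta_pos": [0, 0, 0.6], "spin": 0},
    {"delta_pos": [0, 0, 1.2], "spin": 0},
    {"delta_pos": [-0.3, 0.9, 1.2], "spin": 0},
    {"delta_pos": [-0.7, 1.9, 1.2], "spin": -1.2},
    {"delta_pos": [-1.2, 3, 1.2], "spin": -1.2},
    {"delta_pos": [-1.6, 4.1, 1.2], "spin": -1.2},
    {"delta_pos": [-1.85, 5.2, 1.2], "spin": -1.2},
    {"delta_pos": [-1.85, 6.3, 1.2], "spin": -1.2}
  ]
}}

```text
clock: 16.5
tool_pos: [0.4126, 0.1555, 0.0917]
tool_rot: [1.0, 0.002, -0.0, 0.0]
ft_force: [1.4, -0.8, -0.4]
width: 0.068
grip_force: 30.0
```

Call:
{"op": "play_rows", "data": {
  "commands": [
    {"delta_pos": [0, 1, 0], "spin": 0},
    {"delta_pos": [0, 2, 0], "spin": 0},
    {"delta_pos": [0, 3, 0], "spin": 0},
    {"delta_pos": [0, 3.8, 0], "spin": 0},
    {"delta_pos": [0, 3.8, -0.5], "spin": 0},
    {"delta_pos": [0, 3.8, -0.95], "spin": 0},
    {"delta_pos": [0, 3.8, -1.15], "spin": 0},
    {"delta_pos": [0, 3.8, -1.15], "spin": 0}
  ]
}}

```text
clock: 17.3
tool_pos: [0.4142, 0.306, 0.0448]
tool_rot: [1.0, 0.002, -0.001, 0.001]
ft_force: [1.4, -0.4, -0.7]
width: 0.068
grip_force: 30.0
```

Call:
{"op": "play_rows", "data": {
  "commands": [
    {"delta_pos": [0, 0, -0.04], "spin": 0},
    {"delta_pos": [0, 0, -0.08], "spin": 0},
    {"delta_pos": [0, 0, -0.08], "spin": 0}
  ]
}}

```text
clock: 17.6
tool_pos: [0.4151, 0.3067, 0.0435]
tool_rot: [1.0, 0.002, 0.001, -0.001]
ft_force: [-0.4, -0.2, 3.7]
width: 0.0683
grip_force: 30.0
```

Call:
{"op": "play_rows", "data": {
  "commands": [
    {"delta_pos": [0, 0, 0], "spin": 0},
    {"delta_pos": [0, 0, 0], "spin": 0},
    {"delta_pos": [0, 0, 0.4], "spin": 0},
    {"delta_pos": [0, 0, 1.2], "spin": 0},
    {"delta_pos": [0, 0, 2.2], "spin": 0},
    {"delta_pos": [0, 0, 3.2], "spin": 0},
    {"delta_pos": [0, 0, 3.6], "spin": 0},
    {"delta_pos": [0, 0, 3.6], "spin": 0}
  ],
  "jaw": 87
}}

```text
clock: 18.4
tool_pos: [0.4156, 0.3077, 0.1893]
tool_rot: [1.0, 0.002, 0.002, -0.003]
ft_force: [0.2, 0.9, -0.6]
width: 0.087
grip_force: 0.0
```

Run:
```python
from m import *
s=monitor.observe();print(s['clock'],s['tool_pos'],s['tool_rot'],s['ft_force'])
w=capture('wrist');cv2.imwrite('pics/w5.png',w['pixels'])
print('S',circ(w,(.575,.306),.123,.018))
print('M',circ(w,(.5,.306),.088,.026))
print('L',circ(w,(.415,.306),.053,.034))
```

```text
18.4 [0.4156 0.3077 0.1893] [ 1.      0.0017  0.0023 -0.0028] [ 0.2099  0.8567 -0.6364]
S (None, 0)
M (array([0.4985, 0.3062]), 1243, 0.8, np.float64(0.088))
L (array([0.4131, 0.3085]), 1068, 0.8, np.float64(0.0529))
```

View pics/w5.png

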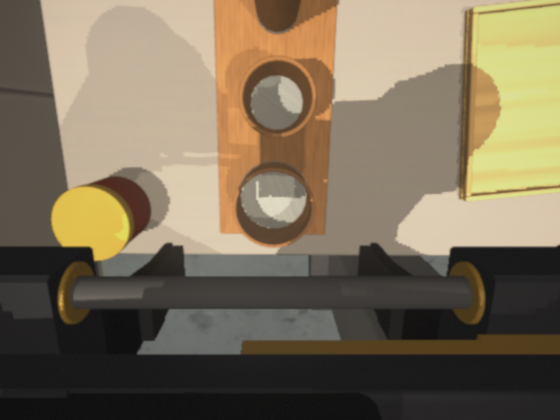

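All three stand in a row on the sheet: the large at (274,205), the medium at (277,97) and the small at the top edge. The sheet's near edge is at row 234, so I'll check the margin there. Next is the stapler.

Run:
```python
from m import *
w=capture('wrist')
for u,v in[(225,234),(322,234)]:print(world(w,u,v,.004))
print('L base',circ(w,(.414,.308),.053,.034))
```

```text
[0.3726 0.3536 0.004 ]
[0.3729 0.2579 0.004 ]
L base (array([0.4132, 0.3084]), 1100, 0.8, np.float64(0.0529))
```

Call:
{"op": "play_rows", "data": {
  "commands": [
    {"delta_pos": [0.3, -1.1, 0], "spin": 0},
    {"delta_pos": [0.7, -2.3, 0], "spin": 1.2},
    {"delta_pos": [1.1, -3.5, 0], "spin": 1.2},
    {"delta_pos": [1.5, -4.7, 0], "spin": 1.2},
    {"delta_pos": [1.9, -5.9, 0], "spin": 1.2},
    {"delta_pos": [2.3, -7, 0], "spin": 1.2},
    {"delta_pos": [2.6, -8, 0], "spin": 1.2},
    {"delta_pos": [2.6, -8.4, 0], "spin": 1.2}
  ]
}}

```text
clock: 19.3
tool_pos: [0.5183, -0.0328, 0.1838]
tool_rot: [0.999, 0.052, -0.002, 0.0]
ft_force: [-0.9, 1.5, -0.0]
width: 0.0869
grip_force: 0.0
```

Run:
```python
from m import *
s=monitor.observe();print(s['clock'],s['tool_pos'],s['tool_rot'],s['ft_force'])
w=capture('wrist');cv2.imwrite('pics/w6.png',w['pixels'])
C=cloud(w)
# high points = stapler top
for lo,hi in[(.03,.065),(.045,.065)]:
    m=(C[...,2]>lo)&(C[...,2]<hi)&(C[...,0]>.48)&(C[...,0]<.62)&(abs(C[...,1]+.02)<.12)
    p=C[m];print(len(p),cv2.minAreaRect((p[:,:2]*1000).astype(np.float32)),np.percentile(p[:,2],[50,95]))
rect('stapler_mid','wrist',w)
```

```text
19.3 [ 0.5183 -0.0328  0.1838] [ 0.9987  0.0519 -0.0021  0.0004] [-0.8882  1.4788 -0.0062]
5109 ((540.6288452148438, -24.020858764648438), (26.92510986328125, 129.2394561767578), 6.26142692565918) [0.0477 0.0521]
4050 ((540.172119140625, -26.36603546142578), (26.356117248535156, 124.73023223876953), 7.3120222091674805) [0.0487 0.0523]
stapler_mid wrist 0.86 c 537.8 -26.6 size 40.5 143.8 ang 7.2 zmed 0.0466
```

View pics/w6.png

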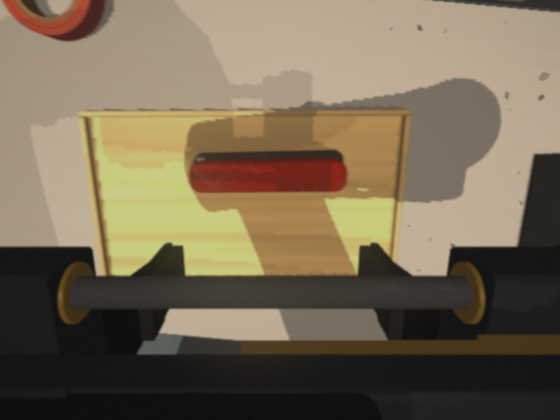

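```bash
python3 -c "
from h import *
print(monitor.observe()['joint_pos'])"
```

```text
[ 2.51636958e-01  2.56682065e-01 -3.30298850e-01 -4.63928090e-04
 -9.88628456e-01  1.42282742e+00]
```

Call:
{"op": "play_rows", "data": {
  "commands": [
    {"delta_pos": [0.3, 0.1, 0], "spin": -17.8},
    {"delta_pos": [0.5, 0.1, 0], "spin": -17.8},
    {"delta_pos": [0.5, 0.1, 0], "spin": -17.8},
    {"delta_pos": [0.5, 0.1, 0], "spin": -17.8},
    {"delta_pos": [0.5, 0.1, 0], "spin": -17.8},
    {"delta_pos": [0.5, 0.1, 0], "spin": -17.8},
    {"delta_pos": [0.5, 0.1, 0], "spin": -17.8},
    {"delta_pos": [0.5, 0.1, 0], "spin": -17.8}
  ]
}}

```text
clock: 20.2
tool_pos: [0.5377, -0.0245, 0.1847]
tool_rot: [0.853, -0.521, -0.001, 0.001]
ft_force: [-0.1, 0.6, 0.4]
width: 0.0871
grip_force: 0.0
```

Call:
{"op": "play_rows", "data": {
  "commands": [
    {"delta_pos": [0, 0, 0], "spin": -4},
    {"delta_pos": [0, 0, 0], "spin": -4},
    {"delta_pos": [0, 0, 0], "spin": -4},
    {"delta_pos": [0, 0, 0], "spin": -4}
  ],
  "jaw": 60
}}

```text
clock: 20.6
tool_pos: [0.5378, -0.0246, 0.1849]
tool_rot: [0.752, -0.659, -0.001, 0.001]
ft_force: [-0.1, -0.5, 0.6]
width: 0.0641
grip_force: 0.0
```

Run:
```python
from m import *
s=monitor.observe();print(s['clock'],s['tool_pos'],s['tool_rot'],s['ft_force'],2*np.degrees(np.arctan2(s['tool_rot'][1],s['tool_rot'][0])))
w=capture('wrist');C=cloud(w)
for lo,hi in[(.03,.065),(.045,.065)]:
    m=(C[...,2]>lo)&(C[...,2]<hi)&(C[...,0]>.48)&(C[...,0]<.62)&(abs(C[...,1]+.02)<.12)
    p=C[m];print(len(p),cv2.minAreaRect((p[:,:2]*1000).astype(np.float32)),np.percentile(p[:,2],[50,95]))
c=capture('top');rect('stapler_mid','top',c)
```

```text
20.6 [ 0.5378 -0.0246  0.1849] [ 0.7518 -0.6593 -0.0008  0.0009] [-0.0527 -0.4567  0.5555] -82.49981160839485
4528 ((540.6351928710938, -25.239707946777344), (28.486236572265625, 128.90164184570312), 7.649072170257568) [0.0483 0.0522]
3806 ((540.5165405273438, -27.206741333007812), (25.839008331298828, 123.70437622070312), 7.47525691986084) [0.0489 0.0523]
stapler_mid top 0.65 c 527.8 -35.5 size 64.7 130.9 ang 15.5 zmed 0.0491
```

Call:
{"op": "play_rows", "data": {
  "commands": [
    {"delta_pos": [0.06, 0, -1], "spin": 0},
    {"delta_pos": [0.06, 0, -2], "spin": 0},
    {"delta_pos": [0.06, 0, -3], "spin": 0},
    {"delta_pos": [0.06, 0, -3.5], "spin": 0},
    {"delta_pos": [0.06, 0, -3.5], "spin": 0},
    {"delta_pos": [0.06, 0, -3.5], "spin": 0}
  ]
}}

```text
clock: 21.35
tool_pos: [0.5414, -0.0254, 0.0465]
tool_rot: [0.752, -0.659, 0.0, 0.0]
ft_force: [0.8, 0.5, 0.7]
width: 0.0601
grip_force: 0.0
```

Call:
{"op": "play_rows", "data": {
  "commands": [
    {"delta_pos": [0, 0, 0], "spin": 0},
    {"delta_pos": [0, 0, 0], "spin": 0},
    {"delta_pos": [0, 0, 0], "spin": 0},
    {"delta_pos": [0, 0, 0], "spin": 0},
    {"delta_pos": [0, 0, 0], "spin": 0}
  ],
  "jaw": 10
}}

```text
clock: 21.85
tool_pos: [0.5411, -0.0255, 0.0466]
tool_rot: [0.751, -0.66, 0.0, -0.0]
ft_force: [-0.1, 0.0, 1.0]
width: 0.0275
grip_force: 0.0
```

Call:
{"op": "play_rows", "data": {
  "commands": [
    {"delta_pos": [0, 0, 0], "spin": 0},
    {"delta_pos": [0, 0, 0], "spin": 0}
  ]
}}

```text
clock: 22.05
tool_pos: [0.5411, -0.0255, 0.0465]
tool_rot: [0.751, -0.66, 0.0, -0.0]
ft_force: [-0.8, 0.2, 2.4]
width: 0.0258
grip_force: 30.0
```

Call:
{"op": "play_rows", "data": {
  "commands": [
    {"delta_pos": [0, 0, 0.7], "spin": 0},
    {"delta_pos": [0, 0, 1.7], "spin": 0},
    {"delta_pos": [0, 0, 2.8], "spin": 0},
    {"delta_pos": [0, 0, 3.8], "spin": 0},
    {"delta_pos": [0, -0.8, 4.5], "spin": 1.5},
    {"delta_pos": [-0.1, -1.7, 4.5], "spin": 3},
    {"delta_pos": [-0.2, -2.6, 4.5], "spin": 4.5},
    {"delta_pos": [-0.3, -3.5, 4.5], "spin": 6}
  ]
}}

```text
clock: 22.85
tool_pos: [0.5281, -0.1665, 0.2258]
tool_rot: [0.898, -0.44, -0.001, -0.0]
ft_force: [1.0, 0.5, -2.3]
width: 0.0256
grip_force: 30.0
```

Call:
{"op": "play_rows", "data": {
  "commands": [
    {"delta_pos": [-0.1, -0.9, 0], "spin": 1.5},
    {"delta_pos": [-0.2, -1.8, 0], "spin": 3},
    {"delta_pos": [-0.3, -2.7, 0], "spin": 4.5},
    {"delta_pos": [-0.6, -3.65, 0], "spin": 6},
    {"delta_pos": [-0.6, -3.65, 0], "spin": 7.5},
    {"delta_pos": [-0.6, -3.65, 0], "spin": 9},
    {"delta_pos": [-0.6, -3.65, 0], "spin": 10.5},
    {"delta_pos": [-0.6, -3.65, 0], "spin": 11.9}
  ]
}}

```text
clock: 23.65
tool_pos: [0.5043, -0.3114, 0.2251]
tool_rot: [0.998, 0.063, -0.001, -0.001]
ft_force: [-0.2, -0.2, -2.2]
width: 0.0257
grip_force: 30.0
```

Run:
```python
from m import *
s=monitor.observe();print(s['clock'],s['tool_pos'],s['width'],2*np.degrees(np.arctan2(s['tool_rot'][1],s['tool_rot'][0])))
w=capture('wrist');cv2.imwrite('pics/w7.png',w['pixels'])
rect('mat','wrist',w,.004)
```

```text
23.65 [ 0.5043 -0.3114  0.2251] 0.025679093716966743 7.173307660065716
mat wrist 0.62 c 511.8 -313.2 size 146.7 70.7 ang 7.4 zmed 0.004
```

View pics/w7.png

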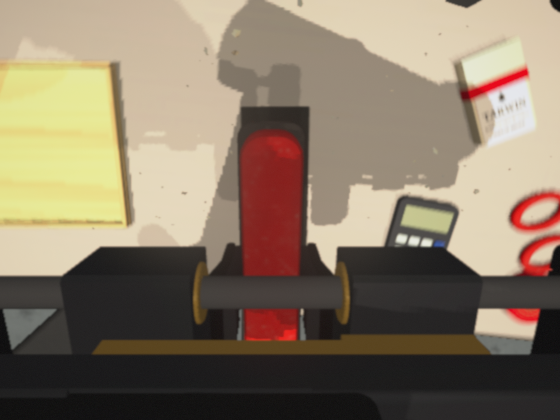

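The mat's far edge runs from (241,108) to (309,108), and the stapler is lined up over it. I'll compute the mat centre from that edge.

Run:
```python
from m import *
w=capture('wrist')
a,b=world(w,241,108,.004),world(w,309,108,.004)
d=(b-a)[:2];n=np.array([-d[1],d[0]])/np.linalg.norm(d)
print(a,b,np.linalg.norm(d),n,np.degrees(np.arctan2(n[1],n[0])),(a+b)[:2]/2-n*.0825)
```

```text
[ 0.5779 -0.2707  0.004 ] [ 0.586  -0.3384  0.004 ] 0.06816820427981231 [0.9928 0.1199] 6.887341264305544 [ 0.5    -0.3144]
```

Call:
{"op": "play_rows", "data": {
  "commands": [
    {"delta_pos": [-0.09, -0.05, -1], "spin": 0},
    {"delta_pos": [-0.09, -0.05, -2], "spin": 0},
    {"delta_pos": [-0.09, -0.05, -3], "spin": 0},
    {"delta_pos": [-0.09, -0.05, -3.8], "spin": 0},
    {"delta_pos": [-0.09, -0.05, -4.3], "spin": 0},
    {"delta_pos": [-0.09, -0.05, -4.45], "spin": 0},
    {"delta_pos": [-0.09, -0.05, -4.52], "spin": 0},
    {"delta_pos": [-0.09, -0.05, -4.52], "spin": 0}
  ]
}}

```text
clock: 24.6
tool_pos: [0.5019, -0.3137, 0.0462]
tool_rot: [0.998, 0.06, 0.001, 0.0]
ft_force: [0.7, -0.2, -1.3]
width: 0.0252
grip_force: 30.0
```

Call:
{"op": "play_rows", "data": {
  "commands": [
    {"delta_pos": [0, 0, -0.04], "spin": 0},
    {"delta_pos": [0, 0, -0.04], "spin": 0}
  ]
}}

```text
clock: 24.8
tool_pos: [0.5026, -0.314, 0.0455]
tool_rot: [0.998, 0.06, 0.002, 0.001]
ft_force: [0.1, 1.3, 4.2]
width: 0.0258
grip_force: 30.0
```

Call:
{"op": "play_rows", "data": {
  "commands": [
    {"delta_pos": [0, 0, 0], "spin": 0},
    {"delta_pos": [0, 0, 0], "spin": 0},
    {"delta_pos": [0, 0, 0], "spin": 0},
    {"delta_pos": [0, 0, 0.5], "spin": 0},
    {"delta_pos": [0, 0, 1.5], "spin": 0},
    {"delta_pos": [0, 0, 2.7], "spin": 0},
    {"delta_pos": [0, 0, 3.7], "spin": 0},
    {"delta_pos": [-1.5, 0, 4.7], "spin": 0}
  ],
  "jaw": 60
}}

```text
clock: 25.6
tool_pos: [0.4636, -0.3145, 0.2225]
tool_rot: [0.998, 0.062, 0.003, 0.002]
ft_force: [-0.7, -0.7, 0.7]
width: 0.0595
grip_force: 0.0
```

Run:
```python
from m import *
s=monitor.observe();print(s['clock'],s['tool_pos'],s['width'],2*np.degrees(np.arctan2(s['tool_rot'][1],s['tool_rot'][0])))
w=capture('wrist');cv2.imwrite('pics/w8.png',w['pixels'])
rect('mat','wrist',w,.004)
C=cloud(w)
for lo,hi in[(.015,.065),(.045,.065)]:
    m=(C[...,2]>lo)&(C[...,2]<hi)&(C[...,0]>.4)&(C[...,0]<.62)&(abs(C[...,1]+.31)<.06)
    p=C[m];print(len(p),cv2.minAreaRect((p[:,:2]*1000).astype(np.float32)),np.percentile(p[:,2],[50,95]))
```

```text
25.6 [ 0.4636 -0.3145  0.2225] 0.059526349893506296 7.0682482825130615
mat wrist 0.92 c 502.6 -313.6 size 162.9 69.8 ang 6.9 zmed 0.004
4115 ((502.4447937011719, -312.0660400390625), (131.1491241455078, 32.974517822265625), 6.977406978607178) [0.0471 0.0512]
2947 ((506.25616455078125, -312.0700378417969), (118.88565063476562, 25.86179542541504), 7.73845911026001) [0.0483 0.0513]
```

View pics/w8.png

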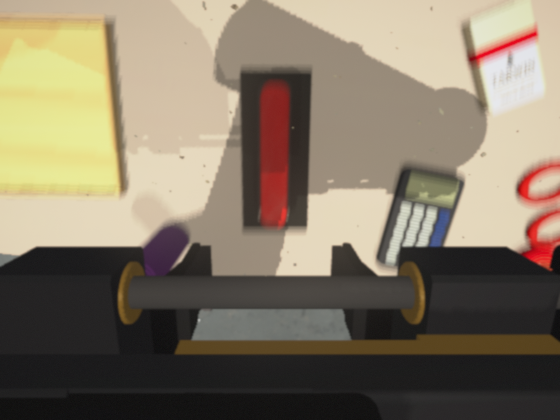

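The stapler at (275,155) stands centred and lengthwise on the mat (241–309, 68–228). Now I fetch the large canister.

Call:
{"op": "play_rows", "data": {
  "commands": [
    {"delta_pos": [0, 1, 0], "spin": -0.4},
    {"delta_pos": [0, 2.2, 0], "spin": -1.4},
    {"delta_pos": [0, 3.4, 0], "spin": -1.4},
    {"delta_pos": [0, 4.6, 0], "spin": -1.4},
    {"delta_pos": [0, 5.8, 0], "spin": -1.4},
    {"delta_pos": [0, 7, 0], "spin": -1.4},
    {"delta_pos": [0, 8.2, 0], "spin": -1.4},
    {"delta_pos": [0, 9.4, 0], "spin": -1.4}
  ],
  "jaw": 87
}}

```text
clock: 26.5
tool_pos: [0.4592, 0.0644, 0.219]
tool_rot: [1.0, -0.001, -0.0, 0.0]
ft_force: [0.3, 0.2, 0.4]
width: 0.0874
grip_force: 0.0
```

Call:
{"op": "play_rows", "data": {
  "commands": [
    {"delta_pos": [-0.2, 1.2, 0], "spin": 0},
    {"delta_pos": [-0.5, 2.4, 0], "spin": 0},
    {"delta_pos": [-0.8, 3.6, 0], "spin": 0},
    {"delta_pos": [-1.1, 4.8, 0], "spin": 0},
    {"delta_pos": [-1.17, 5.8, 0], "spin": 0},
    {"delta_pos": [-1.17, 6.15, -0.5], "spin": 0},
    {"delta_pos": [-1.17, 6.15, -1], "spin": 0},
    {"delta_pos": [-1.17, 6.15, -1], "spin": 0}
  ]
}}

```text
clock: 27.3
tool_pos: [0.4111, 0.3075, 0.1759]
tool_rot: [1.0, -0.001, -0.003, 0.003]
ft_force: [-0.1, -0.0, -0.6]
width: 0.0868
grip_force: 0.0
```

Run:
```python
from m import *
s=monitor.observe();print(s['clock'],s['tool_pos'],s['width'],2*np.degrees(np.arctan2(s['tool_rot'][1],s['tool_rot'][0])))
w=capture('wrist')
print('M',circ(w,(.4985,.306),.088,.026))
print('L',circ(w,(.413,.308),.053,.034))
```

```text
27.3 [0.4111 0.3075 0.1759] 0.08682934838980695 -0.06345632886411494
M (array([0.4985, 0.3062]), 1442, 0.9, np.float64(0.088))
L (array([0.4131, 0.3085]), 1184, 0.8, np.float64(0.0529))
```

Call:
{"op": "play_rows", "data": {
  "commands": [
    {"delta_pos": [0, 0, -1], "spin": 0},
    {"delta_pos": [0, 0, -2], "spin": 0},
    {"delta_pos": [0, 0, -2.8], "spin": 0},
    {"delta_pos": [0, 0, -3.4], "spin": 0},
    {"delta_pos": [0, 0, -3.4], "spin": 0},
    {"delta_pos": [0, 0, -3.4], "spin": 0}
  ]
}}

```text
clock: 27.95
tool_pos: [0.4138, 0.3089, 0.0446]
tool_rot: [1.0, -0.001, 0.001, -0.0]
ft_force: [-0.3, 0.4, -0.7]
width: 0.0872
grip_force: 0.0
```

Call:
{"op": "play_rows", "data": {
  "commands": [
    {"delta_pos": [0, 0, 0], "spin": 0},
    {"delta_pos": [0, 0, 0], "spin": 0},
    {"delta_pos": [0, 0, 0], "spin": 0},
    {"delta_pos": [0, 0, 0], "spin": 0}
  ],
  "jaw": 50
}}

```text
clock: 28.35
tool_pos: [0.4132, 0.3087, 0.0447]
tool_rot: [1.0, -0.001, 0.001, -0.0]
ft_force: [-0.8, -1.0, 6.3]
width: 0.068
grip_force: 30.0
```

Call:
{"op": "play_rows", "data": {
  "commands": [
    {"delta_pos": [0, 0, 0.6], "spin": 0},
    {"delta_pos": [0, 0, 1.3], "spin": 0},
    {"delta_pos": [0, -1, 1.3], "spin": 0},
    {"delta_pos": [0, -2, 1.3], "spin": 0},
    {"delta_pos": [0.3, -3.1, 1.3], "spin": 0},
    {"delta_pos": [0.8, -4.2, 1.3], "spin": 0},
    {"delta_pos": [1.3, -5.3, 1.3], "spin": 0},
    {"delta_pos": [1.8, -6.4, 1.3], "spin": 0}
  ]
}}

```text
clock: 29.15
tool_pos: [0.4853, 0.0509, 0.0958]
tool_rot: [1.0, -0.0, 0.0, -0.0]
ft_force: [0.8, 0.0, -0.5]
width: 0.0684
grip_force: 30.0
```

Call:
{"op": "play_rows", "data": {
  "commands": [
    {"delta_pos": [0.4, -1, 0], "spin": 0},
    {"delta_pos": [0.55, -1.52, 0], "spin": 0},
    {"delta_pos": [0.55, -1.52, -0.5], "spin": 0},
    {"delta_pos": [0.55, -1.52, -1], "spin": 0},
    {"delta_pos": [0.55, -1.52, -1.2], "spin": 0},
    {"delta_pos": [0.55, -1.52, -1.26], "spin": 0},
    {"delta_pos": [0.55, -1.52, -1.29], "spin": 0},
    {"delta_pos": [0.55, -1.52, -1.29], "spin": 0}
  ]
}}

```text
clock: 29.95
tool_pos: [0.5058, -0.0089, 0.0455]
tool_rot: [1.0, -0.0, -0.001, 0.001]
ft_force: [-4.5, -2.0, 10.3]
width: 0.0683
grip_force: 30.0
```

Contact made (about 10 N). Release and rise.

Call:
{"op": "play_rows", "data": {
  "commands": [
    {"delta_pos": [0, 0, 0.04], "spin": 0},
    {"delta_pos": [0, 0, 0.04], "spin": 0},
    {"delta_pos": [0, 0, 0.04], "spin": 0},
    {"delta_pos": [0, 0, 0.4], "spin": 0},
    {"delta_pos": [0, 0, 1.2], "spin": 0},
    {"delta_pos": [0, 0, 2.4], "spin": 0},
    {"delta_pos": [0, 0, 3.4], "spin": 0},
    {"delta_pos": [0, 0, 3.4], "spin": 0}
  ],
  "jaw": 87
}}

```text
clock: 30.75
tool_pos: [0.5109, -0.0075, 0.1861]
tool_rot: [1.0, 0.0, 0.007, -0.001]
ft_force: [0.7, 0.6, 0.1]
width: 0.0868
grip_force: 0.0
```

Run:
```python
from m import *
s=monitor.observe();print(s['clock'],s['tool_pos'],s['width'],2*np.degrees(np.arctan2(s['tool_rot'][1],s['tool_rot'][0])))
w=capture('wrist')
print('L',circ(w,(.507,-.008),.053,.034))
rect('tray','wrist',w,.012)
```

```text
30.75 [ 0.5109 -0.0075  0.1861] 0.0868355314624485 0.012206992997034637
L (array([ 0.5061, -0.0069]), 1148, 0.8, np.float64(0.0539))
tray wrist 0.68 c 508.6 -8.2 size 166.2 290.7 ang 5.9 zmed 0.012
```

Call:
{"op": "play_rows", "data": {
  "commands": [
    {"delta_pos": [0, 1, 0], "spin": 0},
    {"delta_pos": [0, 2.2, 0], "spin": 0},
    {"delta_pos": [0, 3.4, 0], "spin": 0},
    {"delta_pos": [-0.1, 4.6, 0], "spin": 0},
    {"delta_pos": [-0.21, 5.8, 0], "spin": 0},
    {"delta_pos": [-0.21, 7, 0], "spin": 0},
    {"delta_pos": [-0.21, 7.85, 0], "spin": 0},
    {"delta_pos": [-0.21, 7.85, -0.5], "spin": 0}
  ],
  "jaw": 80
}}

```text
clock: 31.65
tool_pos: [0.4993, 0.3107, 0.1597]
tool_rot: [1.0, 0.002, 0.002, -0.001]
ft_force: [-0.8, -1.4, -0.0]
width: 0.0797
grip_force: 0.0
```

Run:
```python
from m import *
s=monitor.observe();print(s['clock'],s['tool_pos'],s['width'])
w=capture('wrist')
print('M',circ(w,(.4985,.306),.088,.026))
```

```text
31.65 [0.4993 0.3107 0.1597] 0.07970490008367523
M (array([0.4995, 0.3063]), 1379, 0.8, np.float64(0.0879))
```

Call:
{"op": "play_rows", "data": {
  "commands": [
    {"delta_pos": [0, 0, -0.7], "spin": 0},
    {"delta_pos": [0, 0, -1.4], "spin": 0},
    {"delta_pos": [0, 0, -2.05], "spin": 0},
    {"delta_pos": [0, 0, -2.05], "spin": 0},
    {"delta_pos": [0, 0, -2.05], "spin": 0}
  ]
}}

```text
clock: 32.2
tool_pos: [0.4983, 0.3049, 0.0772]
tool_rot: [1.0, -0.001, -0.001, 0.001]
ft_force: [0.4, 0.1, -0.6]
width: 0.08
grip_force: 0.0
```

Call:
{"op": "play_rows", "data": {
  "commands": [
    {"delta_pos": [0, 0, 0], "spin": 0},
    {"delta_pos": [0, 0, 0], "spin": 0},
    {"delta_pos": [0, 0, 0], "spin": 0},
    {"delta_pos": [0, 0, 0], "spin": 0},
    {"delta_pos": [0, 0, 0], "spin": 0}
  ],
  "jaw": 35
}}

```text
clock: 32.7
tool_pos: [0.4987, 0.3057, 0.0785]
tool_rot: [1.0, -0.001, 0.0, -0.0]
ft_force: [-0.7, 0.2, 2.2]
width: 0.0499
grip_force: 30.0
```

Call:
{"op": "play_rows", "data": {
  "commands": [
    {"delta_pos": [0, 0, 0.7], "spin": 0},
    {"delta_pos": [0, 0, 1.6], "spin": 0},
    {"delta_pos": [0, 0, 2.3], "spin": 0},
    {"delta_pos": [0, -1, 2.3], "spin": 0},
    {"delta_pos": [0, -2.1, 2.3], "spin": 0},
    {"delta_pos": [0.1, -3.2, 2.3], "spin": 0},
    {"delta_pos": [0.18, -4.3, 2.3], "spin": 0},
    {"delta_pos": [0.18, -5.4, 2.3], "spin": 0}
  ]
}}

```text
clock: 33.5
tool_pos: [0.5056, 0.0881, 0.1701]
tool_rot: [1.0, -0.0, 0.0, -0.0]
ft_force: [0.5, -0.0, -1.4]
width: 0.0503
grip_force: 30.0
```

Call:
{"op": "play_rows", "data": {
  "commands": [
    {"delta_pos": [0, -1.1, 0], "spin": 0},
    {"delta_pos": [0, -2.2, 0], "spin": 0},
    {"delta_pos": [0, -2.42, 0], "spin": 0},
    {"delta_pos": [0, -2.42, 0], "spin": 0},
    {"delta_pos": [0, -2.42, 0], "spin": 0},
    {"delta_pos": [0, -2.42, 0], "spin": 0}
  ]
}}

```text
clock: 34.1
tool_pos: [0.5059, -0.006, 0.17]
tool_rot: [1.0, 0.0, 0.0, -0.0]
ft_force: [0.2, -0.8, -0.8]
width: 0.0506
grip_force: 30.0
```

Run:
```python
from m import *
s=monitor.observe();print(s['clock'],s['tool_pos'],s['width'],s['ft_force'])
```

```text
34.1 [ 0.5059 -0.006   0.17  ] 0.05055038650189824 [ 0.2099 -0.8072 -0.8277]
```

Call:
{"op": "play_rows", "data": {
  "commands": [
    {"delta_pos": [0, -0.02, -0.6], "spin": 0},
    {"delta_pos": [0, -0.02, -1.2], "spin": 0},
    {"delta_pos": [0, -0.02, -1.7], "spin": 0},
    {"delta_pos": [0, -0.02, -2], "spin": 0},
    {"delta_pos": [0, -0.02, -2.12], "spin": 0},
    {"delta_pos": [0, -0.02, -2.17], "spin": 0},
    {"delta_pos": [0, -0.02, -2.17], "spin": 0}
  ]
}}

```text
clock: 34.8
tool_pos: [0.5063, -0.0071, 0.0838]
tool_rot: [1.0, -0.0, 0.001, -0.0]
ft_force: [-0.1, 0.3, -0.8]
width: 0.0507
grip_force: 30.0
```

Call:
{"op": "play_rows", "data": {
  "commands": [
    {"delta_pos": [0, 0, -0.04], "spin": 0},
    {"delta_pos": [0, 0, -0.04], "spin": 0}
  ]
}}

```text
clock: 35.0
tool_pos: [0.5069, -0.0074, 0.0833]
tool_rot: [1.0, -0.0, 0.002, -0.0]
ft_force: [-1.7, 1.2, 6.7]
width: 0.0505
grip_force: 30.0
```

Call:
{"op": "play_rows", "data": {
  "commands": [
    {"delta_pos": [0, 0, 0], "spin": 0},
    {"delta_pos": [0, 0, 0], "spin": 0},
    {"delta_pos": [0, 0, 0], "spin": 0},
    {"delta_pos": [0, 0, 0.4], "spin": 0},
    {"delta_pos": [0, 0, 1.2], "spin": 0},
    {"delta_pos": [0, 0, 2.2], "spin": 0},
    {"delta_pos": [0, 0, 3.2], "spin": 0},
    {"delta_pos": [0, 0, 3.4], "spin": 0}
  ],
  "jaw": 75
}}

```text
clock: 35.8
tool_pos: [0.5084, -0.0076, 0.2226]
tool_rot: [1.0, -0.0, 0.005, -0.001]
ft_force: [0.3, 0.1, 0.6]
width: 0.0747
grip_force: 0.0
```

Run:
```python
from m import *
s=monitor.observe();print(s['clock'],s['tool_pos'],s['width'],s['ft_force'])
w=capture('wrist')
print('M',circ(w,(.506,-.007),.093,.026));print('L',circ(w,(.507,-.008),.053,.034))
```

```text
35.8 [ 0.5084 -0.0076  0.2226] 0.07472220146206607 [0.3221 0.0835 0.615 ]
M (array([ 0.5074, -0.0064]), 848, 0.8, np.float64(0.0929))
L (array([ 0.5062, -0.0068]), 818, 1.4, np.float64(0.0539))
```

Call:
{"op": "play_rows", "data": {
  "commands": [
    {"delta_pos": [0, 1, 0], "spin": 0},
    {"delta_pos": [0.2, 2.2, 0], "spin": 0},
    {"delta_pos": [0.5, 3.4, 0], "spin": 0},
    {"delta_pos": [0.8, 4.6, 0], "spin": 0},
    {"delta_pos": [1.2, 5.7, 0], "spin": 0},
    {"delta_pos": [1.6, 6.8, 0], "spin": 0},
    {"delta_pos": [1.7, 7.84, 0], "spin": 0},
    {"delta_pos": [1.7, 7.84, -0.5], "spin": 0}
  ],
  "jaw": 65
}}

```text
clock: 36.65
tool_pos: [0.575, 0.311, 0.1969]
tool_rot: [1.0, 0.002, 0.002, -0.001]
ft_force: [-0.3, -1.3, 0.1]
width: 0.0651
grip_force: 0.0
```

Run:
```python
from m import *
w=capture('wrist')
s=monitor.observe();print(s['clock'],s['tool_pos'],s['width'])
print('S',circ(w,(.5745,.306),.123,.018))
```

```text
36.7 [0.5718 0.3074 0.1912] 0.06491520287824816
S (array([0.5746, 0.3062]), 886, 0.7, np.float64(0.1229))
```

Call:
{"op": "play_rows", "data": {
  "commands": [
    {"delta_pos": [0, 0, -0.8], "spin": 0},
    {"delta_pos": [0, 0, -1.6], "spin": 0},
    {"delta_pos": [0, 0, -2.05], "spin": 0},
    {"delta_pos": [0, 0, -2.05], "spin": 0},
    {"delta_pos": [0, 0, -2.05], "spin": 0}
  ]
}}

```text
clock: 37.2
tool_pos: [0.5737, 0.305, 0.1151]
tool_rot: [1.0, -0.001, -0.0, 0.001]
ft_force: [-0.0, -0.4, 1.6]
width: 0.0646
grip_force: 0.0
```

Call:
{"op": "play_rows", "data": {
  "commands": [
    {"delta_pos": [0, 0, 0], "spin": 0},
    {"delta_pos": [0, 0, 0], "spin": 0},
    {"delta_pos": [0, 0, 0], "spin": 0},
    {"delta_pos": [0, 0, 0], "spin": 0},
    {"delta_pos": [0, 0, 0], "spin": 0},
    {"delta_pos": [0, 0, 0], "spin": 0}
  ],
  "jaw": 20
}}

```text
clock: 37.8
tool_pos: [0.5739, 0.3057, 0.1161]
tool_rot: [1.0, -0.001, 0.0, -0.0]
ft_force: [0.4, -0.6, 1.4]
width: 0.0358
grip_force: 30.0
```

Call:
{"op": "play_rows", "data": {
  "commands": [
    {"delta_pos": [0, 0, 0.8], "spin": 0},
    {"delta_pos": [0, 0, 1.9], "spin": 0},
    {"delta_pos": [0, 0, 2.9], "spin": 0},
    {"delta_pos": [-0.2, -1, 2.9], "spin": 0},
    {"delta_pos": [-0.5, -2.1, 2.9], "spin": 0},
    {"delta_pos": [-0.8, -3.2, 2.9], "spin": 0},
    {"delta_pos": [-1.1, -4.3, 2.9], "spin": 0},
    {"delta_pos": [-1.4, -5.4, 2.9], "spin": 0}
  ]
}}

```text
clock: 38.6
tool_pos: [0.5168, 0.0881, 0.2314]
tool_rot: [1.0, -0.0, -0.0, -0.0]
ft_force: [0.6, 0.8, -0.4]
width: 0.0357
grip_force: 30.0
```

Call:
{"op": "play_rows", "data": {
  "commands": [
    {"delta_pos": [-0.28, -1.1, 0], "spin": 0},
    {"delta_pos": [-0.28, -2.2, 0], "spin": 0},
    {"delta_pos": [-0.28, -2.4, 0], "spin": 0},
    {"delta_pos": [-0.28, -2.4, 0], "spin": 0},
    {"delta_pos": [-0.28, -2.4, 0], "spin": 0},
    {"delta_pos": [-0.28, -2.4, 0], "spin": 0}
  ]
}}

```text
clock: 39.2
tool_pos: [0.5068, -0.0052, 0.2314]
tool_rot: [1.0, 0.0, -0.0, -0.0]
ft_force: [-0.3, 0.3, -0.9]
width: 0.0355
grip_force: 30.0
```

Call:
{"op": "play_rows", "data": {
  "commands": [
    {"delta_pos": [0, -0.03, -0.5], "spin": 0},
    {"delta_pos": [0, -0.03, -1], "spin": 0},
    {"delta_pos": [0, -0.03, -1.6], "spin": 0},
    {"delta_pos": [0, -0.03, -2.2], "spin": 0},
    {"delta_pos": [0, -0.03, -2.5], "spin": 0},
    {"delta_pos": [0, -0.03, -2.62], "spin": 0},
    {"delta_pos": [0, -0.03, -2.66], "spin": 0},
    {"delta_pos": [0, -0.03, -2.66], "spin": 0}
  ]
}}

```text
clock: 40.0
tool_pos: [0.5072, -0.0071, 0.1259]
tool_rot: [1.0, -0.0, 0.001, -0.0]
ft_force: [-0.7, 0.9, -1.0]
width: 0.0355
grip_force: 30.0
```

Call:
{"op": "play_rows", "data": {
  "commands": [
    {"delta_pos": [0, 0, -0.03], "spin": 0},
    {"delta_pos": [0, 0, -0.03], "spin": 0}
  ]
}}

```text
clock: 40.2
tool_pos: [0.5074, -0.0074, 0.125]
tool_rot: [1.0, -0.001, 0.001, -0.0]
ft_force: [-0.5, 0.7, 1.1]
width: 0.0362
grip_force: 30.0
```

Seated. Release, rise straight up and clear, then check.

Call:
{"op": "play_rows", "data": {
  "commands": [
    {"delta_pos": [0, 0, -0.01], "spin": 0},
    {"delta_pos": [0, 0, -0.01], "spin": 0},
    {"delta_pos": [0, 0, -0.01], "spin": 0},
    {"delta_pos": [0, 0, 0.4], "spin": 0},
    {"delta_pos": [0, 0, 1.2], "spin": 0},
    {"delta_pos": [0, 0, 2.2], "spin": 0},
    {"delta_pos": [0, 0, 3.2], "spin": 0},
    {"delta_pos": [0, 0, 4], "spin": 0}
  ],
  "jaw": 60
}}

```text
clock: 41.0
tool_pos: [0.5067, -0.0076, 0.2864]
tool_rot: [1.0, -0.001, 0.001, -0.0]
ft_force: [0.6, -0.6, -0.8]
width: 0.06
grip_force: 0.0
```

Call:
{"op": "play_rows", "data": {
  "commands": [
    {"delta_pos": [-0.8, 0, 0.2], "spin": 0},
    {"delta_pos": [-1.5, 0, 0.2], "spin": 0},
    {"delta_pos": [-1.5, 0, 0.2], "spin": 0},
    {"delta_pos": [-1.5, 0, 0.2], "spin": 0},
    {"delta_pos": [-1.5, 0, 0.2], "spin": 0}
  ]
}}

```text
clock: 41.5
tool_pos: [0.447, -0.0075, 0.2918]
tool_rot: [1.0, -0.001, -0.0, 0.0]
ft_force: [-0.4, -1.0, -1.2]
width: 0.0598
grip_force: 0.0
```

Run:
```python
from m import *
w=capture('wrist');c=capture('scene')
s=monitor.observe();print(s['clock'],s['tool_pos'],s['width'],s['ft_force'])
print('S',circ(w,(.507,-.007),.132,.018));print('M',circ(w,(.506,-.007),.093,.026,.004));print('L',circ(w,(.507,-.008),.054,.034,.004))
o=np.hstack([cv2.resize(w['pixels'],(400,300)),cv2.resize(c['pixels'][160:330,160:410],(400,300),interpolation=3)])
cv2.imwrite('pics/v9.png',o)
```

```text
41.6 [ 0.4471 -0.0075  0.2915] 0.059831160471003474 [ 0.4952 -0.1792  0.302 ]
S (array([ 0.5077, -0.0066]), 489, 0.8, np.float64(0.132))
M (array([ 0.507 , -0.0063]), 601, 0.9, np.float64(0.093))
L (array([ 0.5055, -0.007 ]), 659, 0.9, np.float64(0.054))
```

View pics/v9.png

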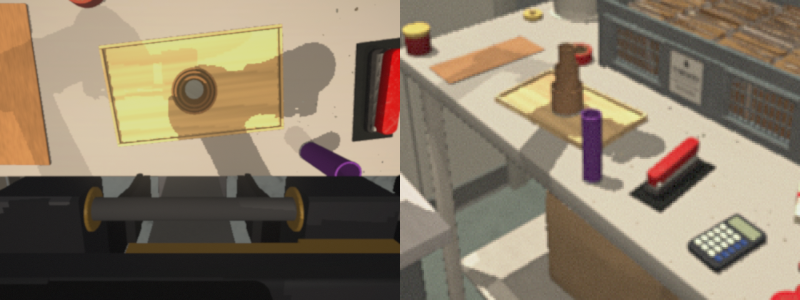

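The nest is upright in the tray at (194,90), with rims at 132, 93 and 54 mm as expected. The stapler stands on the mat at (672,165), and the other things are undisturbed.

```bash
python3 -c "
from workcell import robot
print(robot.sign_off())"
```

```text
the job is handed in; nothing more can be done
None
```

I handed the job in at about 42 s: the three canisters are nested upright in the tray, the stapler stands on its feet centred lengthwise on the mat, and I left the calculator, tape roll and purple look-alike alone.

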